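# Hang the ink caddy on the drying rail and slide it to its station

## Robot

A 6-joint arm with a two-finger parallel gripper is mounted at the origin on a cart in front of the work surface, level with it; the furniture and walls round the work are solid. World frame = base frame: x ahead of the robot, y to its left, z up, the work surface at z = 0. Lengths are in m, angles in degrees, forces in N, time in s.
With the tool pointing down it reaches from about 0.25 to 0.725 m from the base axis. Payload 9.7 kg.
Tool frame: the origin (TCP) lies on the centre line of the jaws, within the pads' length; the fingertips stand tip_extent ahead of it and the grasp point (between the pads) lies 3 mm ahead of it (tip_extent is the distance from the TCP to the fingertips, in m); z points along the fingers, y is the line along which they close (so a half turn about z gives the same grasp; the last joint's range is limited). The gripper opens to 85 mm and grips with 20 to 120 N. Pads are 22 mm wide; open, the fingers measure 114 mm over their backs; the gripper's body (76 mm by 85 mm) begins 54 mm behind the grasp point. The pads swing forward as they close: fully open they stand 13 mm farther back than shut.
Start: joints at [-65.031, 4.979, 10.078, 95.1, 0, 90], TCP at [0.232, -0.499, 0.253] pointing down, gripper open.
Joint ranges: [-179.16, 179.16], [-48.56, 103.87], [-65.8, 70.77], [-126.05, 130.52], [-82.76, 87.17], [-180, 180]. Speed limits (degrees/s): [127.2, 127.2, 147.25, 180, 180, 180].

## Interface

Orientations are given as [roll, pitch, yaw] about the fixed x, y, z axes, in that order (R = Rz(yaw) Ry(pitch) Rx(roll)).
In Python, from workcell import * gives the robot as it stands.
- The arm moves only by the tool servo_tool, never from a script. Its argument "rows" is a list of rows, each an object with "offset": the shift along the tool's x, y, z as a fraction of full scale, a list of three; "yaw": the turn about the tool's z as a fraction of full scale; "claw": the closure, from 0 (fully open) to 1 (shut). A call has 1 to 12 rows; each row is the pose to reach, as a shift and turn from the pose commanded when the call began, along the tool's axes at that moment, turning the shorter way round; what a row does not reach only later rows make up. Full scale, the value 1, is 0.1 m for a shift and pi rad for a turn. A row lasts 1/8 s, in which the tool goes at most 62.5 mm and 10.7 degrees, less where a joint would pass 70% of its speed; a pose out of reach is approached as far as the arm can. A call with a number of a shift or a turn outside -1 to 1 is refused whole. A call with a gripper value outside its range is refused whole. The fingers move at their own pace and stop on an object; "squeeze" is the grip in N (left out, the last holds). Time passes only in rows, so rows that repeat a pose let the fingers close. It gives the time, the measured TCP pose, the force, the opening and the grip force at its end, in the units of the state.
- get_obs(): the state, without advancing time (a new reading comes with each control period).
- camera(name): name is "side" or "top"; returns (picture, depth): 420x560x3 uint8, red, green, blue; 420x560 float32, m along the optical axis (not along the pixel's ray), 0 where there is no reading.
- camera_info(name): a dict with "fx", "fy", "cx", "cy" (pixels), "dist" ([k1, k2, p1, p2, k3] as OpenCV has them; the pictures are not rectified), "cam_to_world" (4x4, takes a point from camera to world coordinates). Camera axes: x right, y up, looking along -z (the intrinsics and any distortion apply to the point x, -y, -z); pixel columns grow to the right and rows downward; lengths in m; the calibration is good to about 2 mm. A picture is of the moment at which its call begins. camera_info takes no time and is no camera call.
- job_done(): hands the job in; it is judged then, once.
The state is a dict: "time": time; "q": joint angles; "qd": joint speeds; "joint_efforts": joint torques, N m; "ee_pos": TCP position; "tcp_rot": TCP orientation; "wrist_force": force on the tool from outside, world axes, zero at the start; "torque": the same for the moment, N m; "opening": finger opening in m; "grasp_force": force on a finger pad.
Only numpy, scipy, OpenCV 4.12 (cv2) and the standard library are available. Lean on these libraries where they do the work, as an engineer would, in place of code of your own. Each camera call takes 0.05 s, during which the arm holds its last target. There are 200 camera calls.

## Task

Lift the ink caddy by its wooden handle and hook it over the rail at the blue band, so that the band is between its two wire hooks, and let go of it so that it hangs there by itself. Then push it along the rail, without lifting it off, until the red band is midway between its two hooks (to within about a centimetre), and leave it hanging still and free. Do not knock the rest of the things about.

Things in the scene. Friction and masses are not known exactly. Their poses are not given: they have to be found in the camera images.
- caddy: Ink caddy, loose, 0.37 kg, standing upright: dark steel tray 84 x 84 x 22 mm with an ink tin fixed in it (tin top at 41 mm), two wire hooks 56 mm apart, wooden handle on top; 202 mm tall. Origin: centre of the tray's underside; z up, y from hook to hook. The hooks are open to +x, which at the start points roughly away from the robot, to the rail. Hung up, the underside is 40 mm above the table.
- caddy_hook (a point): Midway between the two hooks at the inside of their bends, 146 mm above the tray's underside; rests on top of the rail (6 mm above its axis) when hung. The hooks' legs (wire 6 mm thick) stand 12.5 mm to its -x side, above 88 mm height; below that they lean out to 43 mm at 55 mm height. Axes as the caddy's.
- caddy_lips (a point): Midway between the free ends of the two hooks, which come down on the +x side: 18 mm to +x of the middle, lowest point 113 mm above the tray's underside. The rail enters from +x, below these lips and above the tin; then the caddy is lowered until the bends rest on the rail. The throat inside the hooks is 19 mm wide.
- caddy_handle (a point): Where to grip the caddy: middle of its wooden handle, 182 mm above the tray's underside. The handle is 14 mm thick (along the caddy's x), 66 mm long (along its y) and reaches from 154 to 202 mm height. Its ends can be pushed. Axes as the caddy's.
- rail: Drying rail, fixed: round steel bar, diameter 12 mm, along its y axis, axis 180 mm above the table, on two wooden posts 400 mm apart (22 x 18 mm, to 190 mm height) with feet 100 x 36 mm and a tie bar 12 mm high on the table between them. Origin: on the table under the middle of the bar; x is square to the bar, roughly away from the robot.
- rail_mid (a point): Middle of the bar, on its axis; axes as the rail's.
- blue_band: Blue painted band 16 mm wide round the bar (flush, nothing catches on it), near one end of it; origin on the bar's axis in the middle of the band. The place to hook the caddy on.
- red_band: Red painted band 16 mm wide round the bar, near the other end; origin on the bar's axis in the middle of the band. The caddy's station.
- jar: Clear jar with a green lid, 70 x 70 x 101 mm, loose bystander; origin: centre of its underside.
- bean_tin: Red and white food tin, 75 mm across, 110 mm high, loose bystander; origin: centre of its underside.
- baren_1: Turned wooden baren, 68 mm across, 44 mm high, loose bystander; origin: centre of its underside.
- roller_red: Red ink roller lying on the table, 63 x 145 x 25 mm, loose bystander; origin: centre of its underside.

How it is judged (in metres and radians):
On the way, in this order (a step that is already met when the one before it is completed fails the run):
1. the caddy hangs by itself from the rail, both hooks on it, with the blue band between its hooks (middle within 25 mm of the band), released (z of caddy_hook in the frame of rail_mid between 0 and 0.012 m and x of caddy_hook in the frame of rail_mid between -0.012 and 0.012 m and angle between caddy's own z axis and vertical below 0.2 rad and angle between the y axis of caddy and the y axis of rail, either way round below 0.2 rad and contact force between caddy and rail above 0.5 N and contact force between caddy and the arm below 0.05 N and contact force between caddy and the fingers below 0.05 N and horizontal distance between caddy_hook and blue_band below 0.025 m), for 0.3 s.
2. the caddy passes along the rail between the bands with its hooks still on the rail (z of caddy_hook in the frame of rail_mid between -0.005 and 0.018 m and contact force between caddy and rail above 0.3 N and horizontal distance between caddy_hook and blue_band above 0.045 m and horizontal distance between caddy_hook and red_band above 0.025 m), for 0.1 s.
At the end, for the whole second after the job is handed in: The caddy hangs freely and at rest from the rail by both hooks, upright (within 0.2 rad) and in line with the rail (within 0.2 rad), with the middle between its hooks within 13 mm of the middle of the red band, untouched by the robot (z of caddy_hook in the frame of rail_mid between 0 and 0.012 m and x of caddy_hook in the frame of rail_mid between -0.012 and 0.012 m and angle between caddy's own z axis and vertical below 0.2 rad and angle between the y axis of caddy and the y axis of rail, either way round below 0.2 rad and contact force between caddy and rail above 0.5 N and contact force between caddy and the arm below 0.05 N and contact force between caddy and the fingers below 0.05 N and horizontal distance between caddy_hook and red_band below 0.013 m and linear speed of caddy below 0.03 m/s and angular speed of caddy below 0.3 rad/s).
It fails at once if the jar was knocked about (moved more than 40 mm) (distance of jar from where it was at the start of the episode above 0.04 m).
It fails at once if the food tin was knocked about (moved more than 40 mm) (distance of bean_tin from where it was at the start of the episode above 0.04 m).
It fails at once if the baren was knocked about (moved more than 40 mm) (distance of baren_1 from where it was at the start of the episode above 0.04 m).
It fails at once if the red roller was knocked about (moved more than 40 mm) (distance of roller_red from where it was at the start of the episode above 0.04 m).
It also fails if it takes over 59 s, if anything falls off the work surface, if the arm or the gripper's body presses on something with over 40 N, if the wrist force passes 120 N, or if a joint passes its speed limit or range.

## Working session

There is one attempt and no reset: what is moved stays moved. The work goes in short steps, Python scripts to look and compute and a tool call to move; the robot and the scene stay as the last step left them, time stands still between calls to the robot, and variables do not carry over. Pictures are saved under pics/ and viewed, at most 10 in all, crops included, and the job is handed in when it is done.

Besides the shell and the picture viewer there is one more tool, called after ">>>" as name(argument=value, ...) on one line, values as JSON. servo_tool: Moves the arm, as the interface text tells. Its arguments: {"type":"object","properties":{"rows":{"type":"array"},"squeeze":{"type":"number"}},"required":["rows"]}

```bash
ls; mkdir -p pics; cat > h.py <<'E'
from workcell import *
import numpy as np, cv2
def cloud(name):
    im,d=camera(name); i=camera_info(name)
    K=np.array([[i['fx'],0,i['cx']],[0,i['fy'],i['cy']],[0,0,1]],float)
    h,w=d.shape
    uv=np.stack(np.meshgrid(np.arange(w),np.arange(h)),-1).reshape(-1,1,2).astype(np.float64)
    n=cv2.undistortPoints(uv,K,np.array(i['dist'],float)).reshape(h,w,2)
    P=np.stack([n[...,0]*d,-n[...,1]*d,-d],-1)
    T=np.array(i['cam_to_world']); W=P@T[:3,:3].T+T[:3,3]
    W[d==0]=np.nan
    return im,d,W
E
python3 - <<'E'
from h import *
print(get_obs())
for n in('side','top'):
    im,d,W=cloud(n); np.savez(n+'.npz',im=im,W=W); cv2.imwrite(f'pics/{n}0.png',im[...,::-1]); print(camera_info(n))
E
```

```text
pics
{'time': 0.0, 'q': array([-6.50315779e+01,  5.01095948e+00,  1.00339667e+01,  9.50965896e+01,
        7.25249618e-04,  9.00000530e+01]), 'qd': array([-0.0100367 ,  0.01626554, -0.04434565,  0.00858501,  0.04623894,
       -0.01523035]), 'joint_efforts': array([ 1.61461362e-04, -5.20385957e+01,  4.64805937e+01,  1.62647269e-02,
        7.41337999e-05, -6.46389012e-06]), 'ee_pos': array([ 0.23209145, -0.49843087,  0.25258001]), 'tcp_rot': array([-1.79926418e+02, -7.25180945e-04,  2.49683682e+01]), 'wrist_force': array([ 0.43093868, -0.99446572,  0.37551405]), 'torque': array([ 0.01846361,  0.01001053, -0.01867537]), 'grasp_force': 0.0, 'opening': 0.08558295128469727}
{'fx': 391.6786556259154, 'fy': 391.6786556259154, 'cx': 276.5931489209385, 'cy': 211.74313899223674, 'dist': array([-0.09709126,  0.        ,  0.        ,  0.        ,  0.        ]), 'cam_to_world': array([[-0.96383747,  0.15878258, -0.21402204,  0.38358651],
       [-0.26641959, -0.59269068,  0.76009102,  0.77311545],
       [-0.00615966,  0.78962386,  0.61356028,  0.73706585],
       [ 0.        ,  0.        ,  0.        ,  1.        ]])}
{'fx': 436.12059383542044, 'fy': 436.12059383542044, 'cx': 281.815688920789, 'cy': 213.92021374907804, 'dist': array([-0.06578899,  0.        ,  0.        ,  0.        ,  0.        ]), 'cam_to_world': array([[ 0.00913164,  0.9986801 , -0.05054369,  0.51512445],
       [-0.99979399,  0.00820217, -0.01856641,  0.01303116],
       [-0.01812734,  0.05070282,  0.99854926,  1.39227445],
       [ 0.        ,  0.        ,  0.        ,  1.        ]])}
```

View pics/side0.png

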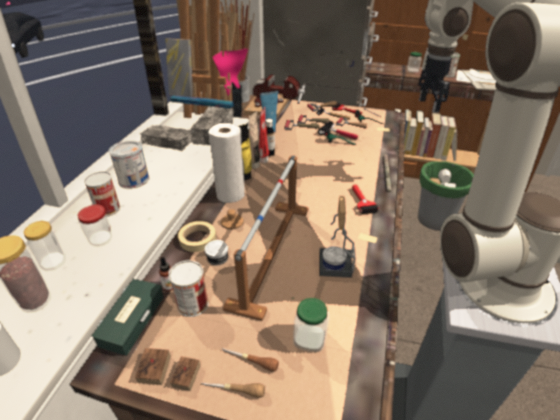

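View pics/top0.png

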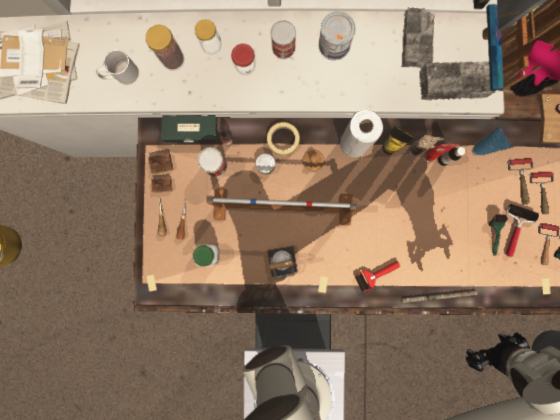

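The side picture shows the caddy at about (338,240), the rail from (240,258) to (292,165), the blue band at (260,218), the jar at (311,325) and the roller at (363,198). In the top picture the caddy is at (282,262), blue at (253,201) and red at (309,204).

```bash
python3 - <<'E'
from h import *
for n in('side','top'):
    f=np.load(n+'.npz'); im=f['im'].astype(int); W=f['W']; 
    x,y,z=W[...,0],W[...,1],W[...,2]; r,g,b=im[...,0],im[...,1],im[...,2]
    hsv=cv2.cvtColor(f['im'],cv2.COLOR_RGB2HSV)
    print('==',n)
    m=(abs(z-.183)<.015)&(x>.3)&(x<.6)&(abs(y)<.3)
    rail=m&(x>.4)
    p=W[rail]; 
    line=cv2.fitLine(p[:,:2].astype(np.float32),cv2.DIST_HUBER,0,.01,.01).ravel(); print('rail n',len(p),line,'y range',np.percentile(p[:,1],[0,5,95,100]),'z',np.percentile(p[:,2],[5,50,95]),'ang',np.degrees(np.arctan2(-line[0],line[1])))
    for c,mm in(('blue',(hsv[...,0]>95)&(hsv[...,0]<130)&(hsv[...,1]>90)),('red',((hsv[...,0]<8)|(hsv[...,0]>172))&(hsv[...,1]>110))):
        q=mm&rail; print(c,q.sum(),np.nanmean(W[q],0), np.argwhere(q).mean(0), W[q][:,1].min() if q.any() else 0, W[q][:,1].max() if q.any() else 0)
    near=(x>.22)&(x<.40)&(y>-.12)&(y<.12)&(z>.008)&(z<.22)
    print('caddy',near.sum())
    for lo,hi in((.008,.03),(.03,.05),(.05,.15),(.15,.19),(.19,.21)):
        q=near&(z>lo)&(z<hi); P=W[q]
        if len(P)<3: continue
        rc=cv2.minAreaRect((P[:,:2]*1000).astype(np.float32))
        print(lo,hi,len(P),P.mean(0).round(4),P.min(0).round(3),P.max(0).round(3),rc)
    im2=f['im'][...,::-1]
c1=cv2.resize(np.load('side.npz')['im'][180:290,300:400,::-1],None,fx=5,fy=5,interpolation=cv2.INTER_CUBIC)
c2=cv2.resize(np.load('top.npz')['im'][235:290,260:320,::-1],None,fx=5,fy=5)
o=np.zeros((550,800,3),np.uint8);o[:550,:500]=c1;o[:275,500:800]=c2;cv2.imwrite('pics/c1.png',o)
E
```

```text
== side
rail n 210 [ 0.6510902  -0.75900036  0.49487537 -0.00498295] y range [-0.16675597 -0.15926335  0.07193763  0.07375352] z [0.17050835 0.1836973  0.19496265] ang -139.37614
blue 0 [nan nan nan] [nan nan] 0 0
red 6 [ 0.59803725 -0.03703903  0.18380347] [181.5 281.5] -0.04183275469281844 -0.03231096871662742
caddy 156
0.008 0.03 78 [0.3915 0.0529 0.0186] [0.383 0.002 0.009] [0.4   0.078 0.03 ] ((390.70123291015625, 39.599388122558594), (75.82472229003906, 16.83818244934082), 89.02037811279297)
0.03 0.05 20 [0.3896 0.0419 0.0411] [0.383 0.003 0.033] [0.399 0.064 0.049] ((390.1048583984375, 33.376853942871094), (6.399970054626465, 62.36433410644531), 10.308694839477539)
0.05 0.15 58 [0.3915 0.0399 0.0592] [0.384 0.004 0.051] [0.399 0.066 0.074] ((391.6139831542969, 34.8581657409668), (14.665626525878906, 61.85737991333008), 0.7980442643165588)
== top
rail n 71 [ 0.6246355  -0.78091645  0.56768155 -0.11576666] y range [-0.16962329 -0.1654416   0.0652786   0.06910082] z [0.17527589 0.18656149 0.19764543] ang -141.34456
blue 0 [nan nan nan] [nan nan] 0 0
red 0 [nan nan nan] [nan nan] 0 0
caddy 69
0.008 0.03 30 [0.3869 0.0291 0.0182] [ 0.311 -0.112  0.008] [0.4   0.093 0.025] ((354.45269775390625, -7.506660461425781), (202.87966918945312, 86.71376037597656), 85.87105560302734)
0.05 0.15 39 [0.3953 0.0344 0.0581] [0.39  0.002 0.052] [0.4   0.06  0.065] ((394.994140625, 30.900800704956055), (7.598336696624756, 58.13581848144531), 4.176132678985596)<stdin>:12: RuntimeWarning: Mean of empty slice
<stdin>:12: RuntimeWarning: Mean of empty slice.
  ret = um.true_divide(
```

View pics/c1.png

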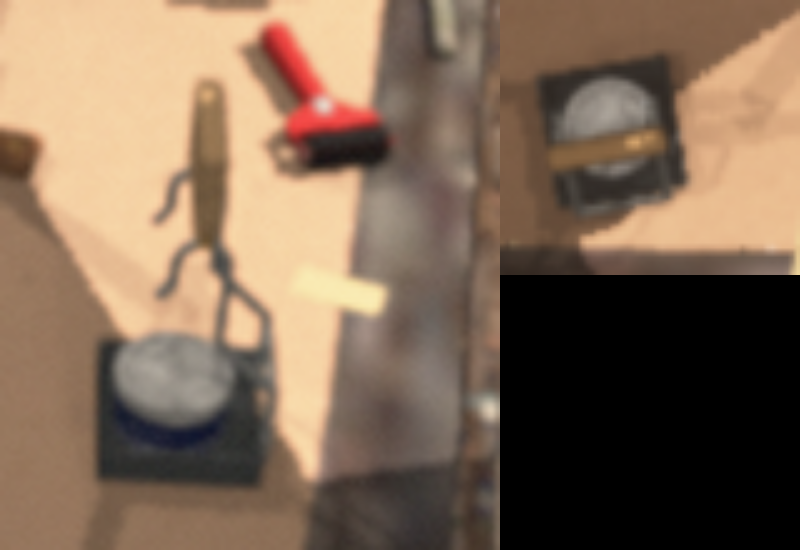

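The crop shows the caddy's handle at about (341,212) in the side image, with the hooks opening left (+x). It is yawed by roughly 8° in the top view. My search region was too near, so I'll redo it.

```bash
cat >> h.py <<'E'
def proj(name,P):
    i=camera_info(name);K=np.array([[i['fx'],0,i['cx']],[0,i['fy'],i['cy']],[0,0,1]],float)
    T=np.linalg.inv(np.array(i['cam_to_world']));C=np.atleast_2d(P)@T[:3,:3].T+T[:3,3]
    return cv2.projectPoints(C*[1,-1,-1],np.zeros(3),np.zeros(3),K,np.array(i['dist'],float))[0].reshape(-1,2)
def ray(name,uv,z):
    i=camera_info(name);K=np.array([[i['fx'],0,i['cx']],[0,i['fy'],i['cy']],[0,0,1]],float)
    n=cv2.undistortPoints(np.array(uv,float).reshape(-1,1,2),K,np.array(i['dist'],float)).reshape(-1,2)
    T=np.array(i['cam_to_world']);D=np.c_[n[:,0],-n[:,1],-np.ones(len(n))]@T[:3,:3].T
    return T[:3,3]+D*((z-T[2,3])/D[:,2])[:,None]
E
python3 - <<'E'
from h import *
for n in('side','top'):
    f=np.load(n+'.npz'); W=f['W']; x,y,z=W[...,0],W[...,1],W[...,2]
    hsv=cv2.cvtColor(f['im'],cv2.COLOR_RGB2HSV);H,S,V=[hsv[...,k].astype(int) for k in range(3)]
    print('==',n)
    rail=(abs(z-.183)<.012)&(x>.49)&(x<.62)&(abs(y+.05)<.25)
    p=W[rail]; l=cv2.fitLine(p[:,:2].astype(np.float32),cv2.DIST_HUBER,0,.01,.01).ravel(); l[:2]*=np.sign(l[1])
    print('rail',len(p),l,'ang',np.degrees(np.arctan2(-l[0],l[1])),'y',np.percentile(p[:,1],[0,5,95,100]),'z',np.percentile(p[:,2],[5,50,95]))
    for c,mm in(('blue',(H>95)&(H<130)&(S>70)),('red',((H<8)|(H>172))&(S>90))):
        q=mm&rail; a=np.argwhere(q)
        if len(a): print(c,len(a),a.mean(0)[::-1],np.median(W[q],0),W[q][:,1].min(),W[q][:,1].max(),'ray z=.183',ray(n,a.mean(0)[::-1],.183))
    near=(x>.33)&(x<.48)&(y>-.1)&(y<.14)
    for lo,hi in((.008,.03),(.03,.05),(.05,.15),(.15,.19),(.19,.21)):
        P=W[near&(z>lo)&(z<hi)]
        if len(P)<3: continue
        rc=cv2.minAreaRect((P[:,:2]*1000).astype(np.float32))
        print(lo,hi,len(P),np.median(P,0).round(4),P.min(0).round(3),P.max(0).round(3),np.round(sum(([*a] if hasattr(a,'__len__') else [a] for a in rc),[]),1))
    # everything else, tall objects near
    m=((z>.02)&(x>.3)&(x<.75)&(abs(y)<.35)).astype(np.uint8)
    k,lab,st,ce=cv2.connectedComponentsWithStats(m)
    for i in range(1,k):
        if st[i,4]>25: P=W[lab==i]; print('obj',st[i,4],np.percentile(P,2,0).round(3),np.percentile(P,98,0).round(3))
E
```

```text
== side
rail 516 [ 0.03566613  0.9993638   0.5997743  -0.06615857] ang -2.043952 y [-0.16787313 -0.15353966  0.1869502   0.1995693 ] z [0.17985264 0.18534366 0.18819441]
blue 18 [260.11111111 217.55555556] [0.60587741 0.11968367 0.18530102] 0.11466091861741534 0.12375772118691775 ray z=.183 [[0.60718389 0.11705212 0.183     ]]
red 18 [280.16666667 180.72222222] [ 0.60096443 -0.03706764  0.18607085] -0.042727811309814734 -0.030263338509092796 ray z=.183 [[ 0.60258892 -0.04082335  0.183     ]]
0.008 0.03 400 [0.4298 0.0673 0.0193] [ 0.383 -0.008  0.008] [0.48  0.089 0.03 ] [431.4  40.5  88.2  87.8  10.4]
0.03 0.05 386 [0.436  0.0448 0.0402] [0.383 0.003 0.03 ] [0.467 0.073 0.049] [426.5  40.2  80.2  62.4  10.7]
0.05 0.15 228 [0.4165 0.0618 0.1068] [0.384 0.004 0.051] [0.459 0.074 0.15 ] [420.9  39.2  68.   62.8   8.9]
0.15 0.19 106 [0.4302 0.0701 0.1725] [0.421 0.014 0.15 ] [0.445 0.074 0.19 ] [438.6  45.2  14.4  63.   25.1]
0.19 0.21 133 [0.4332 0.0476 0.2015] [0.422 0.008 0.19 ] [0.445 0.073 0.204] [433.6  40.4  14.   66.5   8.8]
obj 1595 [ 0.589 -0.16   0.027] [0.622 0.251 0.189]
ob
[... 1031 characters left out ...]
6  41.1  52.7  58.9  89. ]
0.05 0.15 94 [0.4065 0.0325 0.0692] [0.39  0.002 0.052] [0.463 0.07  0.15 ] [425.8  35.4  66.9  61.6  10.1]
0.15 0.19 15 [0.4451 0.0369 0.1724] [0.44  0.012 0.151] [0.453 0.067 0.189] [444.8  39.2   3.   57.3  13.5]
0.19 0.21 127 [0.4388 0.0362 0.2006] [0.427 0.006 0.19 ] [0.45  0.069 0.206] [437.9  37.5  14.3  64.7  10.5]
obj 425 [0.703 0.219 0.029] [0.749 0.287 0.112]
obj 182 [0.716 0.064 0.028] [0.749 0.12  0.042]
obj 790 [ 0.594 -0.164  0.049] [0.622 0.243 0.191]
obj 513 [0.423 0.238 0.031] [0.488 0.299 0.105]
obj 451 [0.393 0.005 0.023] [0.469 0.07  0.204]
obj 89 [ 0.395 -0.328  0.02 ] [ 0.434 -0.257  0.026]
obj 90 [ 0.349 -0.229  0.02 ] [ 0.399 -0.198  0.029]
```

Measurements agree between the cameras to about 5 mm, so I use their mean. The caddy handle is at (0.436, 0.039) with yaw about +9.5°, and the rail x is about 0.6055 at y=0 with yaw about −1.9°. Blue is at (0.609, 0.1175) and red at (0.6045, −0.039). I'm starting to move.

>>> servo_tool(rows=[{"offset": [0.3, -0.3, -0.3], "yaw": -0.05, "claw": 0}, {"offset": [0.7, -0.7, -0.5], "yaw": -0.11, "claw": 0}, {"offset": [1, -1, -0.5], "yaw": -0.17, "claw": 0}, {"offset": [1, -1, -0.5], "yaw": -0.23, "claw": 0}, {"offset": [1, -1, -0.5], "yaw": -0.29, "claw": 0}, {"offset": [1, -1, -0.5], "yaw": -0.35, "claw": 0}, {"offset": [1, -1, -0.5], "yaw": -0.414, "claw": 0}, {"offset": [1, -1, -0.5], "yaw": -0.414, "claw": 0}])

```text
time: 1.1
ee_pos: [0.2806, -0.3656, 0.303]
tcp_rot: [-180.0, -0.0, 99.5]
wrist_force: [-0.5, -0.3, -0.1]
opening: 0.0854
grasp_force: 0.0
```

```bash
python3 -c "
import workcell;print([n for n in dir(workcell) if n[0]!='_']);o=workcell.get_obs();print(o['ee_pos'],o['tcp_rot'],o['q'],o['time'],getattr(workcell,'tip_extent',None))"
```

```text
['PlanningError', 'camera', 'camera_info', 'get_obs', 'job_done', 'tip_extent']
[ 0.28056964 -0.36562426  0.30302671] [-1.79985671e+02 -2.96550145e-02  9.94713791e+01] [-5.24991295e+01 -5.71553372e+00  5.04357943e+00  1.00792024e+02
  1.28712509e-03  2.80294873e+01] 1.1 0.022
```

>>> servo_tool(rows=[{"offset": [0.4, 0.2, 0]}, {"offset": [0.8, 0.5, 0]}, {"offset": [1, 0.6, 0]}])

```text
invalid input at $.rows[0]: expected keys offset, yaw, claw
```

>>> servo_tool(rows=[{"offset": [0.4, 0.2, 0]}, {"offset": [0.8, 0.5, 0]}, {"offset": [1, 0.6, 0]}])

```text
invalid input at $.rows[0]: expected keys offset, yaw, claw
```

>>> servo_tool(rows=[{"offset": [0.4, 0.2, 0]}, {"offset": [0.8, 0.5, 0]}, {"offset": [1, 0.6, 0]}, {"offset": [1, 0.6, 0]}])

```text
invalid input at $.rows[0]: expected keys offset, yaw, claw
```

>>> servo_tool(rows=[{"offset": [0.4, 0.2, 0]}, {"offset": [0.73, 0.4, 0]}, {"offset": [0.73, 0.4, 0]}, {"offset": [0.73, 0.4, 0]}])

```text
invalid input at $.rows[0]: expected keys offset, yaw, claw
```

>>> servo_tool(rows=[{"offset": [0.4, 0.2, 0], "yaw": 0, "claw": 0}, {"offset": [0.8, 0.5, 0], "yaw": 0, "claw": 0}, {"offset": [1, 0.6, 0], "yaw": 0, "claw": 0}])

```text
time: 1.48
ee_pos: [0.3239, -0.2555, 0.3033]
tcp_rot: [180.0, -0.0, 99.3]
wrist_force: [-0.2, -0.2, 1.1]
opening: 0.0852
grasp_force: 0.0
```

>>> servo_tool(rows=[{"offset": [0.4, 0.2, 0], "yaw": 0, "claw": 0}, {"offset": [0.8, 0.5, 0], "yaw": 0, "claw": 0}, {"offset": [1, 0.6, 0], "yaw": 0, "claw": 0}])

```text
time: 1.85
ee_pos: [0.3666, -0.1469, 0.3032]
tcp_rot: [180.0, -0.0, 99.3]
wrist_force: [0.1, -0.1, -0.9]
opening: 0.0853
grasp_force: 0.0
```

>>> servo_tool(rows=[{"offset": [0.4, 0.2, 0], "yaw": 0, "claw": 0}, {"offset": [0.8, 0.5, 0], "yaw": 0, "claw": 0}, {"offset": [1, 0.6, 0], "yaw": 0, "claw": 0}])

```text
time: 2.22
ee_pos: [0.4093, -0.0382, 0.3029]
tcp_rot: [-180.0, -0.0, 99.3]
wrist_force: [-0.1, -0.6, 0.1]
opening: 0.0851
grasp_force: 0.0
```

>>> servo_tool(rows=[{"offset": [0.4, 0.2, 0], "yaw": 0, "claw": 0}, {"offset": [0.73, 0.4, 0], "yaw": 0, "claw": 0}, {"offset": [0.73, 0.4, 0], "yaw": 0, "claw": 0}, {"offset": [0.73, 0.4, 0], "yaw": 0, "claw": 0}])

```text
time: 2.72
ee_pos: [0.4359, 0.0382, 0.3032]
tcp_rot: [-180.0, 0.0, 99.4]
wrist_force: [-0.2, -0.0, 0.8]
opening: 0.0854
grasp_force: 0.0
```

>>> servo_tool(rows=[{"offset": [0, 0, 0.3], "yaw": 0, "claw": 0}, {"offset": [0, 0, 0.6], "yaw": 0, "claw": 0}, {"offset": [0, 0, 0.85], "yaw": 0, "claw": 0}, {"offset": [0, 0, 1], "yaw": 0, "claw": 0}])

```text
time: 3.22
ee_pos: [0.4356, 0.0375, 0.2023]
tcp_rot: [-180.0, 0.0, 99.3]
wrist_force: [0.7, -0.1, -0.5]
opening: 0.0853
grasp_force: 0.0
```

>>> servo_tool(rows=[{"offset": [0, 0, 0.1], "yaw": 0, "claw": 0}, {"offset": [0, 0, 0.18], "yaw": 0, "claw": 0}, {"offset": [0, 0, 0.18], "yaw": 0, "claw": 0.3}, {"offset": [0, 0, 0.18], "yaw": 0, "claw": 0.6}, {"offset": [0, 0, 0.18], "yaw": 0, "claw": 0.75}, {"offset": [0, 0, 0.18], "yaw": 0, "claw": 0.85}, {"offset": [0, 0, 0.18], "yaw": 0, "claw": 1}, {"offset": [0, 0, 0.18], "yaw": 0, "claw": 1}, {"offset": [0, 0, 0.18], "yaw": 0, "claw": 1}, {"offset": [0, 0, 0.18], "yaw": 0, "claw": 1}], squeeze=40)

```text
time: 4.47
ee_pos: [0.4361, 0.0385, 0.1855]
tcp_rot: [180.0, -0.0, 99.5]
wrist_force: [-2.1, 1.0, 5.4]
opening: 0.0132
grasp_force: 41.8
```

>>> servo_tool(rows=[{"offset": [0, 0, -0.1], "yaw": 0, "claw": 1}, {"offset": [0, 0, -0.3], "yaw": 0, "claw": 1}, {"offset": [0, 0, -0.5], "yaw": 0.02, "claw": 1}, {"offset": [0, 0, -0.75], "yaw": 0.04, "claw": 1}, {"offset": [0, 0, -0.95], "yaw": 0.064, "claw": 1}, {"offset": [0, 0, -1], "yaw": 0.064, "claw": 1}, {"offset": [0, 0, -1], "yaw": 0.064, "claw": 1}])

```text
time: 5.35
ee_pos: [0.4362, 0.0384, 0.2849]
tcp_rot: [-180.0, 0.0, 88.1]
wrist_force: [-0.8, -0.1, -3.6]
opening: 0.0135
grasp_force: 40.6
```

```bash
cat > m.py <<'E'
from h import *
import sys
def handle(lo,hi):
    for n in('side','top'):
        im,d,W=cloud(n); x,y,z=W[...,0],W[...,1],W[...,2]
        hsv=cv2.cvtColor(im,cv2.COLOR_RGB2HSV)
        P=W[(z>lo)&(z<hi)&(x>.38)&(x<.66)&(y>-.12)&(y<.2)]
        rc=cv2.minAreaRect((P[:,:2]*1000).astype(np.float32))
        print(n,len(P),np.median(P,0).round(4),np.percentile(P,2,0).round(3),np.percentile(P,98,0).round(3),np.round([*rc[0],*rc[1],rc[2]],1))
        cv2.imwrite(f'pics/{n}_{sys.argv[1]}.png',im[...,::-1]); np.savez(n+'1.npz',im=im,W=W)
E
python3 - t1 <<'E'
from m import *
o=get_obs();print(o['ee_pos'],o['tcp_rot'],o['wrist_force'])
handle(.102,.128) # tray
a=cv2.imread('pics/side_t1.png')[110:330,220:420]; cv2.imwrite('pics/t1.png',cv2.resize(a,None,fx=2.7,fy=2.7))
E
```

```text
[0.43618169 0.03842097 0.28490955] [-1.79976736e+02  6.68566051e-03  8.80572551e+01] [-0.84350325 -0.14004366 -3.60241801]
side 576 [0.4312 0.0684 0.114 ] [0.391 0.    0.102] [0.476 0.083 0.127] [432.1  40.7  86.5  88.4  88. ]
top 3 [0.4777 0.0033 0.1218] [0.478 0.    0.119] [0.478 0.006 0.126] [4.777e+02 3.200e+00 2.000e-01 5.800e+00 1.500e+00]
```

View pics/t1.png

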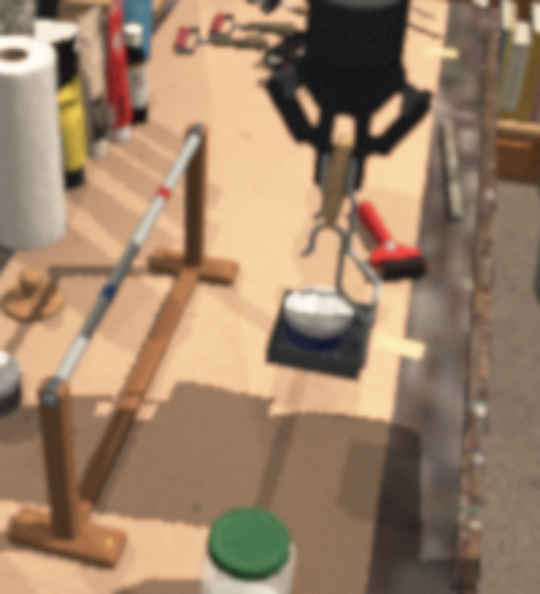

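Held upright, with the tray underside at about 0.10 and clear of everything. The camera offsets calibrated on the gripped caddy put the rail axis at x≈0.610 at the blue band, so I carry it there.

>>> servo_tool(rows=[{"offset": [0.15, 0.15, 0], "yaw": 0, "claw": 1}, {"offset": [0.35, 0.35, 0], "yaw": 0, "claw": 1}, {"offset": [0.55, 0.55, 0], "yaw": 0, "claw": 1}, {"offset": [0.75, 0.75, 0], "yaw": 0, "claw": 1}, {"offset": [0.845, 0.9, 0], "yaw": 0, "claw": 1}, {"offset": [0.845, 0.9, 0], "yaw": 0, "claw": 1}, {"offset": [0.845, 0.9, 0], "yaw": 0, "claw": 1}])

```text
time: 6.32
ee_pos: [0.5285, 0.1194, 0.2848]
tcp_rot: [-179.9, 0.0, 88.0]
wrist_force: [0.0, 0.2, -2.9]
opening: 0.0138
grasp_force: 40.6
```

>>> servo_tool(rows=[{"offset": [0, 0.1, 0], "yaw": 0, "claw": 1}, {"offset": [0, 0.25, 0], "yaw": 0, "claw": 1}, {"offset": [0, 0.4, 0], "yaw": 0, "claw": 1}, {"offset": [0, 0.55, 0], "yaw": 0, "claw": 1}, {"offset": [0, 0.65, 0], "yaw": 0, "claw": 1}, {"offset": [0, 0.72, 0], "yaw": 0, "claw": 1}, {"offset": [0, 0.76, 0], "yaw": 0, "claw": 1}, {"offset": [0, 0.76, 0], "yaw": 0, "claw": 1}, {"offset": [0, 0.76, 0], "yaw": 0, "claw": 1}])

```text
time: 7.45
ee_pos: [0.6048, 0.1171, 0.2855]
tcp_rot: [180.0, -0.0, 88.0]
wrist_force: [-1.1, -0.4, -4.0]
opening: 0.0139
grasp_force: 40.6
```

```bash
python3 - t2 <<'E'
from m import *
o=get_obs();print(o['ee_pos'],o['tcp_rot'],o['wrist_force'])
handle(.102,.128) # tray
for n in('side','top'):
    W=np.load(n+'1.npz')['W'];x,y,z=W[...,0],W[...,1],W[...,2]
    for s,lo,hi in(('rail-left',.165,.2),('rail-right',-.14,.05)):
        p=W[(abs(z-.183)<.012)&(x>.57)&(x<.64)&(y>lo)&(y<hi)]; print(n,s,len(p),np.median(p,0))
a=cv2.imread('pics/side_t2.png')[130:290,190:370]; cv2.imwrite('pics/t2.png',cv2.resize(a,None,fx=3.5,fy=3.5))
E
```

```text
[0.60475753 0.11705745 0.28546049] [ 1.79996953e+02 -1.61862877e-03  8.79761119e+01] [-1.07443908 -0.3856737  -3.9677694 ]
side 547 [0.5858 0.145  0.115 ] [0.559 0.078 0.103] [0.644 0.162 0.127] [601.7 118.7  86.4  87.7  88.3]
top 67 [0.6053 0.0779 0.1109] [0.565 0.074 0.102] [0.646 0.089 0.126] [605.5  81.8  82.3  15.9   1.2]
side rail-left 67 [0.60875208 0.18226533 0.18494297]
side rail-right 189 [ 0.60108738 -0.0382905   0.18543272]
top rail-left 0 [nan nan nan]
top rail-right 298 [ 0.60716273 -0.04518783  0.18448669]
  return _methods._mean(a, axis=axis, dtype=dtype,
  ret = um.true_divide(
```

View pics/t2.png

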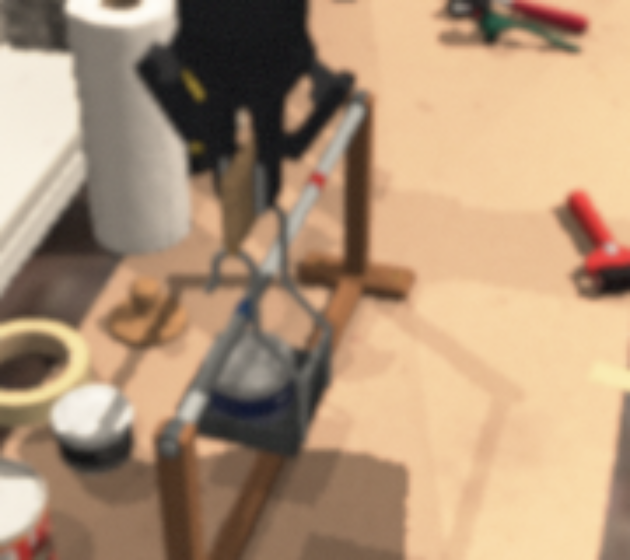

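The rail now lies between the legs and the lips, with the blue band between the hooks. I move the last 5.5 mm forward and lower gently.

>>> servo_tool(rows=[{"offset": [0, 0.03, 0], "yaw": 0, "claw": 1}, {"offset": [0, 0.055, 0], "yaw": 0, "claw": 1}, {"offset": [0, 0.055, 0.1], "yaw": 0, "claw": 1}, {"offset": [0, 0.055, 0.2], "yaw": 0, "claw": 1}, {"offset": [0, 0.055, 0.3], "yaw": 0, "claw": 1}, {"offset": [0, 0.055, 0.35], "yaw": 0, "claw": 1}, {"offset": [0, 0.055, 0.35], "yaw": 0, "claw": 1}, {"offset": [0, 0.055, 0.35], "yaw": 0, "claw": 1}])

```text
time: 8.55
ee_pos: [0.6106, 0.1168, 0.2507]
tcp_rot: [180.0, -0.0, 88.0]
wrist_force: [0.3, 1.3, -3.3]
opening: 0.0133
grasp_force: 40.6
```

>>> servo_tool(rows=[{"offset": [0, 0, 0.06], "yaw": 0, "claw": 1}, {"offset": [0, 0, 0.12], "yaw": 0, "claw": 1}, {"offset": [0, 0, 0.18], "yaw": 0, "claw": 1}, {"offset": [0, 0, 0.22], "yaw": 0, "claw": 1}, {"offset": [0, 0, 0.22], "yaw": 0, "claw": 1}, {"offset": [0, 0, 0.22], "yaw": 0, "claw": 1}])

```text
time: 9.3
ee_pos: [0.6105, 0.1168, 0.2285]
tcp_rot: [180.0, -0.0, 88.0]
wrist_force: [0.6, -0.2, -3.2]
opening: 0.0136
grasp_force: 40.6
```

>>> servo_tool(rows=[{"offset": [0, 0, 0.015], "yaw": 0, "claw": 1}, {"offset": [0, 0, 0.03], "yaw": 0, "claw": 1}, {"offset": [0, 0, 0.03], "yaw": 0, "claw": 1}, {"offset": [0, 0, 0.03], "yaw": 0, "claw": 1}])

```text
time: 9.8
ee_pos: [0.6106, 0.1168, 0.2257]
tcp_rot: [180.0, -0.0, 88.0]
wrist_force: [-0.1, -1.5, 1.0]
opening: 0.0135
grasp_force: 41.1
```

The wrist force has gone from −3.3 to +1 N, so the caddy rests on the rail. I release gently.

>>> servo_tool(rows=[{"offset": [0, 0, 0], "yaw": 0, "claw": 0.8}, {"offset": [0, 0, 0], "yaw": 0, "claw": 0.7}, {"offset": [0, 0, 0], "yaw": 0, "claw": 0.6}, {"offset": [0, 0, 0], "yaw": 0, "claw": 0.5}, {"offset": [0, 0, 0], "yaw": 0, "claw": 0.5}, {"offset": [0, 0, 0], "yaw": 0, "claw": 0.5}, {"offset": [0, 0, 0], "yaw": 0, "claw": 0.5}, {"offset": [0, 0, 0], "yaw": 0, "claw": 0.5}])

```text
time: 10.8
ee_pos: [0.6105, 0.1168, 0.2253]
tcp_rot: [-180.0, 0.0, 88.0]
wrist_force: [-0.9, -0.1, 0.2]
opening: 0.0424
grasp_force: 0.0
```

>>> servo_tool(rows=[{"offset": [0, 0, -0.3], "yaw": 0, "claw": 0.5}, {"offset": [0, 0, -0.6], "yaw": 0, "claw": 0.5}, {"offset": [0, 0, -0.7], "yaw": 0, "claw": 0.5}, {"offset": [0.5, 0, -0.7], "yaw": 0, "claw": 1}, {"offset": [0.8, 0, -0.7], "yaw": 0, "claw": 1}, {"offset": [0.8, 0, -0.7], "yaw": 0, "claw": 1}])

```text
time: 11.55
ee_pos: [0.6131, 0.1986, 0.2938]
tcp_rot: [-179.9, 0.0, 88.1]
wrist_force: [-0.1, 0.3, -0.8]
opening: 0.0002
grasp_force: 0.0
```

```bash
python3 - t3 <<'E'
from m import *
o=get_obs();print(o['ee_pos'],o['tcp_rot'],o['wrist_force'],o['time'])
handle(.23,.248) # handle top
a=cv2.imread('pics/side_t3.png')[130:290,190:370]; cv2.imwrite('pics/t3.png',cv2.resize(a,None,fx=3.5,fy=3.5))
E
```

```text
[0.61314598 0.19864453 0.29376159] [-1.79903957e+02  2.15090657e-02  8.81126959e+01] [-0.09571356  0.32982566 -0.76088302] 11.55
side 168 [0.6072 0.125  0.241 ] [0.602 0.089 0.23 ] [0.616 0.151 0.244] [609.6 119.2  64.3  14.4  88.3]
top 135 [0.6127 0.1167 0.2405] [0.607 0.085 0.233] [0.621 0.147 0.245] [614.  116.8  64.1  13.7  89.9]
```

View pics/t3.png

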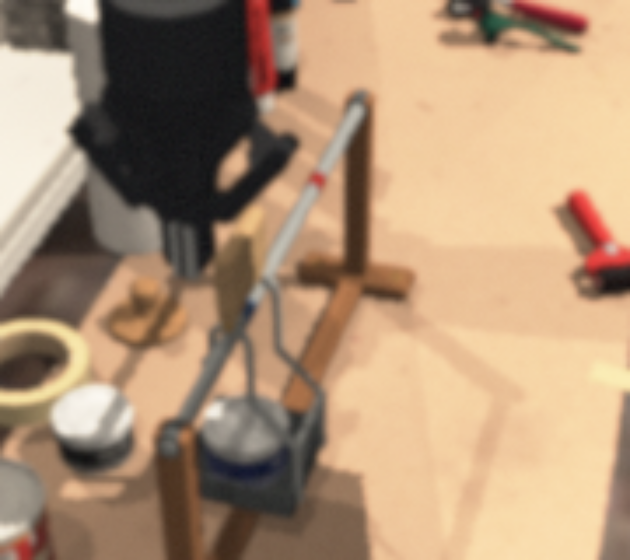

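It hangs on the rail with the handle top at 0.243, centred at blue (y≈0.117). Next I descend beside the +y handle end with closed fingers and push toward −y.

>>> servo_tool(rows=[{"offset": [0, 0, -0.0], "yaw": 0, "claw": 1}, {"offset": [0, 0, 0.3], "yaw": 0, "claw": 1}, {"offset": [0, 0, 0.6], "yaw": 0, "claw": 1}, {"offset": [0, 0, 0.72], "yaw": 0, "claw": 1}, {"offset": [-0.1, 0, 0.72], "yaw": 0, "claw": 1}, {"offset": [-0.2, 0, 0.72], "yaw": 0, "claw": 1}, {"offset": [-0.3, 0, 0.72], "yaw": 0, "claw": 1}, {"offset": [-0.33, 0, 0.72], "yaw": 0, "claw": 1}, {"offset": [-0.36, 0, 0.72], "yaw": 0, "claw": 1}, {"offset": [-0.39, 0, 0.72], "yaw": 0, "claw": 1}, {"offset": [-0.42, 0, 0.72], "yaw": 0, "claw": 1}, {"offset": [-0.45, 0, 0.72], "yaw": 0, "claw": 1}])

```text
time: 13.15
ee_pos: [0.6117, 0.1519, 0.2233]
tcp_rot: [180.0, -0.0, 88.0]
wrist_force: [0.5, 3.5, 1.9]
opening: -0.0002
grasp_force: 0.0
```

>>> servo_tool(rows=[{"offset": [-0.03, 0, 0], "yaw": 0, "claw": 1}, {"offset": [-0.06, 0, 0], "yaw": 0, "claw": 1}, {"offset": [-0.1, 0, 0], "yaw": 0, "claw": 1}, {"offset": [-0.14, 0, 0], "yaw": 0, "claw": 1}, {"offset": [-0.18, 0, 0], "yaw": 0, "claw": 1}, {"offset": [-0.22, 0, 0], "yaw": 0, "claw": 1}, {"offset": [-0.26, 0, 0], "yaw": 0, "claw": 1}, {"offset": [-0.3, 0, 0], "yaw": 0, "claw": 1}])

```text
time: 14.15
ee_pos: [0.6107, 0.1215, 0.2233]
tcp_rot: [-180.0, -0.0, 88.0]
wrist_force: [-0.1, 3.5, 1.4]
opening: 0.0002
grasp_force: 0.0
```

```bash
python3 - t4 <<'E'
from m import *
o=get_obs();print(o['ee_pos'],o['tcp_rot'],o['wrist_force'],o['time'])
handle(.05,.062) # tray
a=cv2.imread('pics/side_t4.png')[130:290,190:370]; cv2.imwrite('pics/t4.png',cv2.resize(a,None,fx=3.5,fy=3.5))
E
```

```text
[0.6106603  0.12152744 0.22325784] [-1.79997960e+02 -4.37299596e-04  8.79666190e+01] [-0.08743739  3.50347797  1.44872884] 14.15
side 274 [0.5978 0.1066 0.0567] [0.562 0.038 0.05 ] [0.647 0.121 0.062] [603.7  78.1  88.6  88.4  88.6]
top 39 [0.6411 0.0409 0.0595] [0.566 0.032 0.052] [0.65  0.086 0.062] [6.069e+02 6.060e+01 8.640e+01 5.850e+01 5.000e-01]
```

View pics/t4.png

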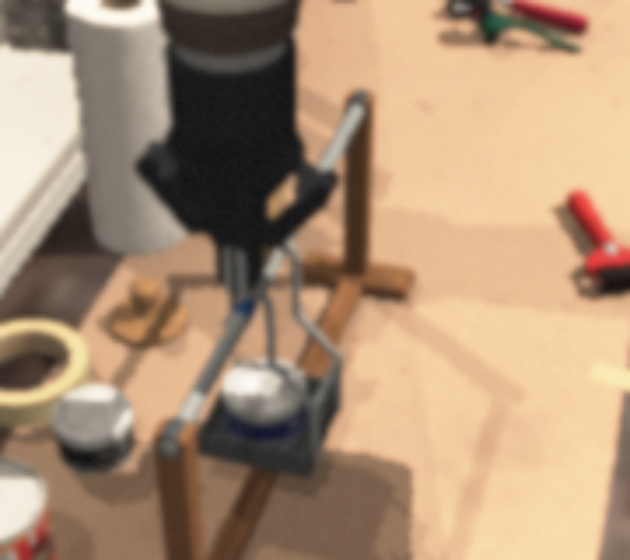

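The caddy slides upright with the fingers at y≈0.077, and the blue band is now out behind it. I continue.

>>> servo_tool(rows=[{"offset": [-0.03, 0, 0], "yaw": 0, "claw": 1}, {"offset": [-0.07, 0, 0], "yaw": 0, "claw": 1}, {"offset": [-0.11, 0, 0], "yaw": 0, "claw": 1}, {"offset": [-0.15, 0, 0], "yaw": 0, "claw": 1}, {"offset": [-0.19, 0, 0], "yaw": 0, "claw": 1}, {"offset": [-0.23, 0, 0], "yaw": 0, "claw": 1}, {"offset": [-0.27, 0, 0], "yaw": 0, "claw": 1}, {"offset": [-0.31, 0, 0], "yaw": 0, "claw": 1}, {"offset": [-0.35, 0, 0], "yaw": 0, "claw": 1}, {"offset": [-0.39, 0, 0], "yaw": 0, "claw": 1}, {"offset": [-0.43, 0, 0], "yaw": 0, "claw": 1}, {"offset": [-0.46, 0, 0], "yaw": 0, "claw": 1}])

```text
time: 15.75
ee_pos: [0.609, 0.0756, 0.2233]
tcp_rot: [-180.0, 0.0, 88.0]
wrist_force: [0.4, 3.9, 2.1]
opening: -0.0001
grasp_force: 0.0
```

>>> servo_tool(rows=[{"offset": [-0.03, 0, 0], "yaw": 0, "claw": 1}, {"offset": [-0.07, 0, 0], "yaw": 0, "claw": 1}, {"offset": [-0.11, 0, 0], "yaw": 0, "claw": 1}, {"offset": [-0.15, 0, 0], "yaw": 0, "claw": 1}, {"offset": [-0.19, 0, 0], "yaw": 0, "claw": 1}, {"offset": [-0.23, 0, 0], "yaw": 0, "claw": 1}, {"offset": [-0.27, 0, 0], "yaw": 0, "claw": 1}, {"offset": [-0.31, 0, 0], "yaw": 0, "claw": 1}, {"offset": [-0.35, 0, 0], "yaw": 0, "claw": 1}, {"offset": [-0.39, 0, 0], "yaw": 0, "claw": 1}, {"offset": [-0.43, 0, 0], "yaw": 0, "claw": 1}, {"offset": [-0.46, 0, 0], "yaw": 0, "claw": 1}])

```text
time: 17.25
ee_pos: [0.6074, 0.0296, 0.2233]
tcp_rot: [-180.0, 0.0, 88.0]
wrist_force: [-0.3, 3.2, 1.9]
opening: 0.0001
grasp_force: 0.0
```

```bash
python3 - t5 <<'E'
from m import *
o=get_obs();print(o['ee_pos'],o['tcp_rot'],o['wrist_force'],o['time'])
handle(.05,.062) # tray
for n in('side','top'):
    f=np.load(n+'1.npz');W=f['W'];x,y,z=W[...,0],W[...,1],W[...,2];hsv=cv2.cvtColor(f['im'],cv2.COLOR_RGB2HSV);H,S=hsv[...,0].astype(int),hsv[...,1]
    q=((H<8)|(H>172))&(S>90)&(abs(z-.183)<.015)&(x>.57)&(x<.64)&(y<.1)&(y>-.15)
    P=W[q]; print(n,'red',len(P),P.mean(0) if len(P) else '',P[:,1].min() if len(P) else '',P[:,1].max() if len(P) else '')
a=cv2.imread('pics/side_t5.png')[110:270,200:380]; cv2.imwrite('pics/t5.png',cv2.resize(a,None,fx=3.5,fy=3.5))
E
```

```text
[0.6073861  0.02956678 0.22327001] [-1.79997049e+02  2.02740459e-03  8.79615226e+01] [-0.30914331  3.17818848  1.88097768] 17.25
side 237 [0.5958 0.0203 0.0568] [ 0.559 -0.052  0.05 ] [0.645 0.032 0.062] [601.6 -11.1  86.8  87.1  88.1]
  return _methods._mean(a, axis=axis, dtype=dtype,
  ret = um.true_divide(
Traceback (most recent call last):
  File "m.py", line 9, in handle
    print(n,len(P),np.median(P,0).round(4),np.percentile(P,2,0).round(3),np.percentile(P,98,0).round(3),np.round([*rc[0],*rc[1],rc[2]],1))
                                           ~~~~~~~~~~~~~^^^^^^^
IndexError: index -1 is out of bounds for axis 0 with size 0
```

The side camera puts the caddy at y≈−0.011 against red at about −0.038, which leaves about 26 mm. I push 25 mm slowly, retreat, and look.

>>> servo_tool(rows=[{"offset": [-0.03, 0, 0], "yaw": 0, "claw": 1}, {"offset": [-0.06, 0, 0], "yaw": 0, "claw": 1}, {"offset": [-0.1, 0, 0], "yaw": 0, "claw": 1}, {"offset": [-0.14, 0, 0], "yaw": 0, "claw": 1}, {"offset": [-0.17, 0, 0], "yaw": 0, "claw": 1}, {"offset": [-0.2, 0, 0], "yaw": 0, "claw": 1}, {"offset": [-0.22, 0, 0], "yaw": 0, "claw": 1}, {"offset": [-0.24, 0, 0], "yaw": 0, "claw": 1}, {"offset": [-0.25, 0, 0], "yaw": 0, "claw": 1}, {"offset": [-0.25, 0, 0], "yaw": 0, "claw": 1}])

```text
time: 18.6
ee_pos: [0.6065, 0.0047, 0.2232]
tcp_rot: [-180.0, 0.0, 88.0]
wrist_force: [-0.4, 1.7, 1.5]
opening: -0.0001
grasp_force: 0.0
```

>>> servo_tool(rows=[{"offset": [0.03, 0, 0], "yaw": 0, "claw": 1}, {"offset": [0.1, 0, 0], "yaw": 0, "claw": 1}, {"offset": [0.4, 0, 0], "yaw": 0, "claw": 1}, {"offset": [0.7, 0, -0.3], "yaw": 0, "claw": 1}, {"offset": [1, 0, -0.8], "yaw": 0, "claw": 1}, {"offset": [1, 0, -0.8], "yaw": 0, "claw": 1}, {"offset": [1, 0, -0.8], "yaw": 0, "claw": 1}])

```text
time: 19.48
ee_pos: [0.6102, 0.1052, 0.3028]
tcp_rot: [-180.0, 0.0, 88.0]
wrist_force: [0.1, -1.0, -0.2]
opening: 0.0001
grasp_force: 0.0
```

```bash
python3 - t6 <<'E'
from m import *
o=get_obs();print(o['ee_pos'],o['wrist_force'],o['time'])
handle(.23,.248)
for n in('side','top'):
    f=np.load(n+'1.npz');W=f['W'];x,y,z=W[...,0],W[...,1],W[...,2];hsv=cv2.cvtColor(f['im'],cv2.COLOR_RGB2HSV);H,S=hsv[...,0].astype(int),hsv[...,1]
    P=W[(z>.23)&(z<.248)&(x>.58)&(x<.65)&(y>-.12)&(y<.05)]; print(n,'handle y',P[:,1].min(),P[:,1].max(),P[:,0].mean(),P[:,2].max())
    q=((H<8)|(H>172))&(S>90)&(abs(z-.183)<.015)&(x>.57)&(x<.64)&(y<.1)&(y>-.15)
    P=W[q]; print(n,'red',len(P),P.mean(0) if len(P) else '')
a=cv2.imread('pics/side_t6.png')[110:270,200:380]; cv2.imwrite('pics/t6.png',cv2.resize(a,None,fx=3.5,fy=3.5))
E
```

```text
[0.61015748 0.10515349 0.30283211] [ 0.14501009 -1.0200749  -0.15893459] 19.475
side 115 [ 0.601  -0.0278  0.2412] [ 0.596 -0.068  0.231] [ 0.609 -0.005  0.244] [602.7 -38.9  68.9  13.2  88.5]
top 136 [ 0.6078 -0.0412  0.2411] [ 0.6   -0.071  0.235] [ 0.614 -0.01   0.245] [ 6.072e+02 -3.990e+01  1.380e+01  6.360e+01  2.000e-01]
side handle y -0.07335666859330703 -0.00443562726828628 0.601498373366537 0.24424549933717343
side red 8 [ 0.59896578 -0.03805098  0.18338704]
top handle y -0.07176835920305863 -0.008123182329815695 0.6071058970451806 0.24748884314705943
top red 0
```

View pics/t6.png

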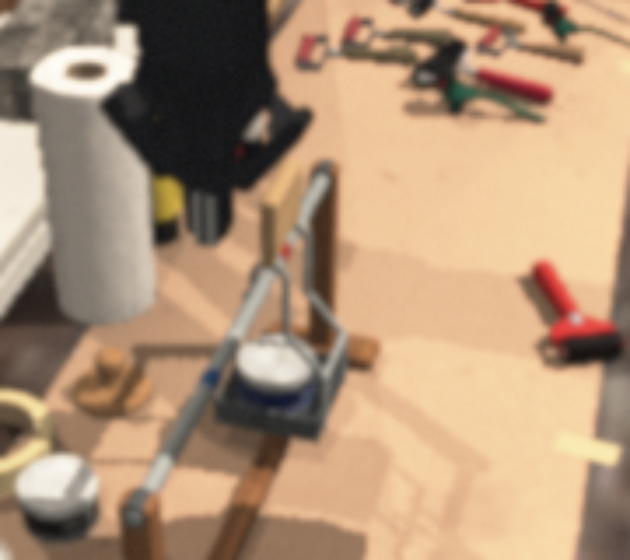

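In both cameras the caddy is within about 1 mm of the red band, which is visible midway between the hooks. I let it settle, then hand in.

>>> servo_tool(rows=[{"offset": [0, 0, -0.1], "yaw": 0, "claw": 1}, {"offset": [0, 0, -0.2], "yaw": 0, "claw": 1}, {"offset": [0, 0, -0.2], "yaw": 0, "claw": 1}, {"offset": [0, 0, -0.2], "yaw": 0, "claw": 1}, {"offset": [0, 0, -0.2], "yaw": 0, "claw": 1}, {"offset": [0, 0, -0.2], "yaw": 0, "claw": 1}, {"offset": [0, 0, -0.2], "yaw": 0, "claw": 1}, {"offset": [0, 0, -0.2], "yaw": 0, "claw": 1}, {"offset": [0, 0, -0.2], "yaw": 0, "claw": 1}, {"offset": [0, 0, -0.2], "yaw": 0, "claw": 1}, {"offset": [0, 0, -0.2], "yaw": 0, "claw": 1}, {"offset": [0, 0, -0.2], "yaw": 0, "claw": 1}])

```text
time: 21.08
ee_pos: [0.6101, 0.1048, 0.3233]
tcp_rot: [-180.0, -0.0, 88.0]
wrist_force: [0.6, 0.0, -0.3]
opening: -0.0001
grasp_force: 0.0
```

```bash
python3 -c "
from workcell import *
print(job_done())"
```

```text
the job is handed in; nothing more can be done
None
```

The caddy was hooked on at the blue band, released, and pushed along the rail; it now hangs free within about 1 mm of the red band's middle by my camera measurement, and I handed the job in at about 21 s (the hand-in gave no verdict).

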